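Rack the bending formers in order of size

ROBOT

A 6-joint arm with a two-finger parallel gripper is mounted at the origin on the work surface. World frame = base frame: x ahead of the robot, y to its left, z up, the work surface at z = 0. Lengths are in m, angles in rad, forces in N, time in s.
With the tool pointing down it reaches from about 0.3 to 0.775 m from the base axis. Payload 14.6 kg.
Tool frame: the origin (TCP) lies on the mounting face of the last link; the fingertips stand 199 mm ahead of it and the grasp point (between the pads) lies 180 mm ahead of it; z points along the fingers, y is the line along which they close (so a half turn about z gives the same grasp; the last joint's range is limited). The gripper opens to 94 mm and grips with 3 to 60 N. Pads are 16 mm wide; open, the fingers measure 119 mm over their backs; the gripper's body (75 mm by 177 mm) begins 78 mm behind the grasp point.
Start: joints at [1.118, 0.3, 1.521, -0, 1.321, -0.067], TCP at [0.207, 0.51, 0.405] pointing down, gripper open.
Joint ranges: [-3.03, 3.03], [-0.79, 2.21], [0.23, 2.52], [-1.04, 4.18], [0, 3.07], [-2.55, 2.55]. Speed limits (rad/s): [2.22, 2.22, 2.57, 3.14, 3.14, 3.14].

INTERFACE

Orientations are given as [roll, pitch, yaw] about the fixed x, y, z axes, in that order (R = Rz(yaw) Ry(pitch) Rx(roll)).
In Python, from station import get_obs, camera, hand_in gives the robot as it stands.
- The arm moves only by the tool apply_moves, never from a script. Its argument "increments" is a list of rows, each an object of numbers: "tx", "ty", "tz": the shift along the tool's x, y, z as a fraction of full scale; "ax", "ay", "az": the turn, a rotation vector about the tool's x, y, z as a fraction of full scale. In form: [{"tx": .., "ty": .., "tz": .., "ax": .., "ay": .., "az": ..}, ...]. A call has 1 to 12 rows; each row shifts and turns the commanded pose from where the row before left it, along the tool's axes as they then stand; what a row does not reach is not made up. Full scale, the value 1, is 30 mm for a shift and 5 degrees for a turn. A row lasts 1/8 s, in which the tool goes at most 62.5 mm and 10.7 degrees, less where a joint would pass 70% of its speed; a pose out of reach is approached as far as the arm can. A call with a number of a shift or a turn outside -1 to 1 is refused whole. A call with a gripper value outside its range is refused whole. "jaw" is the closure, from 0 (fully open) to 1 (shut), set as the call begins (left out, the last holds). The fingers move at their own pace and stop on an object; "force" is the grip in N (left out, the last holds). Time passes only in rows, so rows that do not move let the fingers close. It gives the time, the measured TCP pose, the force, the opening and the grip force at its end, in the units of the state.
- get_obs(): the state, without advancing time (a new reading comes with each control period).
- camera(name): name is "scene" or "side" or "wrist"; returns a dict with "pixels" (400x640x3 uint8, red, green, blue), "camera_matrix" (3x3 intrinsics, pixels), "R" (3x3) and "t" (3): a world point X has camera coordinates R X + t; the wrist camera has in their place "T_tool_cam" (4x4, takes a point from camera to tool coordinates, whose origin is the TCP and whose axes are the flange's). Camera axes: x right, y down, z forward; pixel columns grow to the right and rows downward; lengths in m; the calibration is good to about 2 mm. A picture is of the moment at which its call begins: read the wrist's pose just before it. There is no depth.
- hand_in(): hands the job in; it is judged then, once.
The state is a dict: "time_s": time; "qpos": joint angles; "joint_vel": joint speeds; "tau": joint torques, N m; "ee_pos": TCP position; "eef_rot": TCP orientation; "force": force on the tool from outside, world axes, zero at the start; "moment": the same for the moment, N m; "grip_width": finger opening in m; "grip_force": force on a finger pad.
Only numpy, scipy, OpenCV 4.12 (cv2) and the standard library are available. Lean on these libraries where they do the work, as an engineer would, in place of code of your own. Each camera call takes 0.05 s, during which the arm holds its last target. There are 200 camera calls.

TASK

Put the four bending formers away on the rack, one on each peg, in order of size: the smallest on the peg nearest the bench bender, then the next size up, and so on to the largest on the peg farthest from it. Each former goes hub upwards, fully down so that it lies flat on the rack, and is left at rest; set it down, do not drop it.

Things in the scene. Friction and masses are not known exactly. Their poses are not given: they have to be found in the camera images.
- former_50: the smallest of four brass-coloured bending formers, standing loose on the bench hub upwards: a round disc 50 mm in diameter and 16 mm thick with a grooved rim, and on top of it a round hub 40 mm in diameter and 34 mm tall (so 50 mm tall in all), with one 28 mm bore right through disc and hub. Lift it by the hub. Origin: centre of the underside; z up along the bore; 0.17 to 0.5 kg.
- former_64: the second smallest of four brass-coloured bending formers, standing loose on the bench hub upwards: a round disc 64 mm in diameter and 16 mm thick with a grooved rim, and on top of it a round hub 40 mm in diameter and 34 mm tall (so 50 mm tall in all), with one 28 mm bore right through disc and hub. Lift it by the hub. Origin: centre of the underside; z up along the bore; 0.17 to 0.5 kg.
- former_78: the second largest of four brass-coloured bending formers, standing loose on the bench hub upwards: a round disc 78 mm in diameter and 16 mm thick with a grooved rim, and on top of it a round hub 40 mm in diameter and 34 mm tall (so 50 mm tall in all), with one 28 mm bore right through disc and hub. Lift it by the hub. Origin: centre of the underside; z up along the bore; 0.17 to 0.5 kg.
- former_92: the largest of four brass-coloured bending formers, standing loose on the bench hub upwards: a round disc 92 mm in diameter and 16 mm thick with a grooved rim, and on top of it a round hub 40 mm in diameter and 34 mm tall (so 50 mm tall in all), with one 28 mm bore right through disc and hub. Lift it by the hub. Origin: centre of the underside; z up along the bore; 0.17 to 0.5 kg.
- peg_a: one of the four identical upright steel pegs of the rack, 10 mm in diameter, with a yellow tapered tip, standing 36 mm above the rack's top. Origin: on the peg's axis, at the rack's top face (14 mm above the bench); z up. Which of the four places in the row this one takes differs from start to start.
- peg_b: one of the four identical upright steel pegs of the rack, 10 mm in diameter, with a yellow tapered tip, standing 36 mm above the rack's top. Origin: on the peg's axis, at the rack's top face (14 mm above the bench); z up. Which of the four places in the row this one takes differs from start to start.
- peg_c: one of the four identical upright steel pegs of the rack, 10 mm in diameter, with a yellow tapered tip, standing 36 mm above the rack's top. Origin: on the peg's axis, at the rack's top face (14 mm above the bench); z up. Which of the four places in the row this one takes differs from start to start.
- peg_d: one of the four identical upright steel pegs of the rack, 10 mm in diameter, with a yellow tapered tip, standing 36 mm above the rack's top. Origin: on the peg's axis, at the rack's top face (14 mm above the bench); z up. Which of the four places in the row this one takes differs from start to start.
- rack: the former rack: a fixed blue steel channel with a black rubber face, 450 mm long (its y), 100 mm wide (its x), 14 mm high, lying across the bench. Origin: centre of the underside. Its pegs stand in one row along its y axis at y = -157.5, -52.5, 52.5 and 157.5 mm (105 mm apart), x = 0.
- bender: the bench bender beyond one end of the rack, to its left or its right: a bolted green plate 150 x 130 mm with a bare upright steel post 27 mm in diameter (top 90 mm above the bench), a roller and a long lever with a black grip pointing away from the robot. Fixed. Origin: under the post's axis, on the bench. (Beyond the rack's other end stands a copper-jawed clamp with a dark red toggle handle: that is not the bender.)
Things that resemble listed ones, but are neither listed nor needed, are in the scene too. What is shaped like the former_64 but pink is not meant.

How it is judged:
By the outcome, as a careful person would: the job done as asked, in the order asked, and still so for the second after the job is handed in, with the robot touching nothing.
It also fails if it takes over 88 s, if anything falls off the work surface, if the arm or the gripper's body presses on something with over 40 N, if the wrist force passes 120 N, or if a joint passes its speed limit or range.

## Working session

There is one attempt and no reset: what is moved stays moved. The work goes in short steps, Python scripts to look and compute and a tool call to move; the robot and the scene stay as the last step left them, time stands still between calls to the robot, and variables do not carry over. Pictures are saved under pics/ and viewed, at most 14 in all, crops included, and the job is handed in when it is done.

Besides the shell and the picture viewer there is one more tool, called after "Request:" by a JSON object that holds its "fn" and its "kwargs". apply_moves: Moves the arm, as the interface text tells. Its arguments: {"type":"object","properties":{"increments":{"type":"array"},"jaw":{"type":"number"},"force":{"type":"number"}},"required":["increments"]}

```bash
mkdir -p pics; ls; python3 - <<'E'
from station import get_obs,camera
import cv2,pickle
print(get_obs())
for n in("scene","side","wrist"):
    c=camera(n);pickle.dump(c,open(f"pics/{n}0.pkl","wb"));cv2.imwrite(f"pics/{n}0.png",c["pixels"][:,:,::-1])
    print(n,c["camera_matrix"].tolist(),c.get("T_tool_cam"),c.get("R"),c.get("t"))
E
```

```text
pics
{'time_s': 0.0, 'qpos': array([ 1.11840188e+00,  3.00473875e-01,  1.52161652e+00,  6.69385867e-06,
        1.32070353e+00, -6.65981023e-02]), 'joint_vel': array([ 1.05311614e-03, -4.72065665e-04,  3.57022897e-05, -1.80591275e-04,
       -6.10615868e-04,  2.99657740e-04]), 'tau': array([ 1.46335533e-03, -5.31831300e+01, -3.52735019e+01,  7.08899321e-02,
        2.44269107e-02, -1.53652604e-04]), 'ee_pos': array([0.20694706, 0.50953764, 0.40406968]), 'eef_rot': array([-3.14039448e+00, -8.64126032e-05,  2.75579459e+00]), 'force': array([ 0.44994689, -0.51618779, -0.87361786]), 'moment': array([-0.01699584,  0.00418104, -0.00809524]), 'grip_force': 0.0, 'grip_width': 0.0936443413365745}
scene [[394.3159959119992, 0.0, 316.8229193847757], [0.0, 394.3159959119992, 200.5120490478859], [0.0, 0.0, 1.0]] None [[ 0.63350064  0.77344635  0.02139336]
 [ 0.48701382 -0.37710456 -0.78778785]
 [-0.6012441   0.50948297 -0.61557504]] [-0.31926031 -0.21417259  1.53759102]
side [[364.09793227570003, 0.0, 323.71195389387094], [0.0, 364.09793227570003, 201.27395124423467], [0.0, 0.0, 1.0]] None [[ 0.96159855 -0.27443187  0.00392179]
 [-0.18115213 -0.64535491 -0.74209227]
 [ 0.20618471  0.71288441 -0.67028626]] [-0.48116137  0.12772366  0.85531731]
wrist [[309.2034566740829, 0.0, 314.4794240969517], [0.0, 309.2034566740829, 197.60226266963843], [0.0, 0.0, 1.0]] [[-1.87359692e-03 -9.64109560e-01 -2.65498108e-01  7.64480838e-02]
 [ 9.99995896e-01 -1.23087181e-03 -2.58718963e-03  1.77171265e-04]
 [ 2.16754013e-03 -2.65501866e-01  9.64107909e-01  2.03116894e-02]
 [ 0.00000000e+00  0.00000000e+00  0.00000000e+00  1.00000000e+00]] None None
```

View pics/scene0.png

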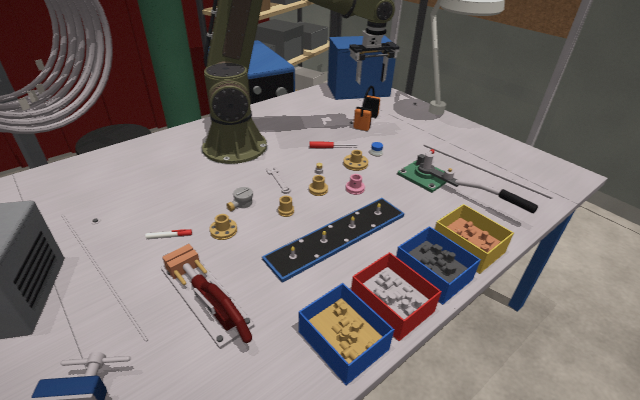

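View pics/side0.png

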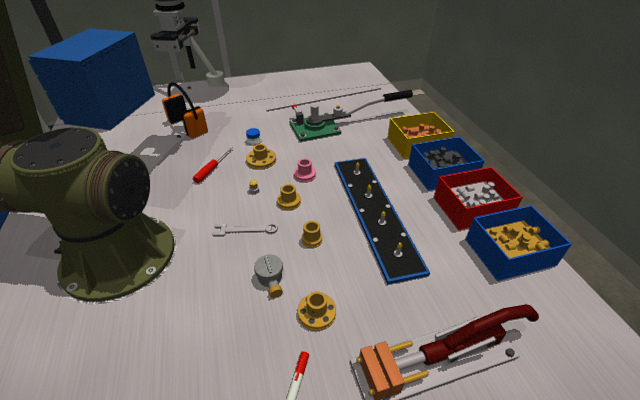

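The bender (green plate, lever) is at scene (430,170), on the +y end of the rack; the red-handled clamp is at the other end. The brass formers are at scene (356,160), (318,186), (286,206) and (223,227). The pink one at (355,184) is a decoy. Next I'll enlarge both views.

```bash
python3 - <<'E'
import cv2
a=cv2.imread("pics/side0.png")[135:335,230:440];cv2.imwrite("pics/s1.png",cv2.resize(a,None,fx=3,fy=3,interpolation=cv2.INTER_CUBIC)[:600])
a=cv2.imread("pics/scene0.png")[140:280,205:410];cv2.imwrite("pics/c1.png",cv2.resize(a,None,fx=3.9,fy=3.9,interpolation=cv2.INTER_CUBIC))
E
```

```text
(no output)
```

View pics/s1.png

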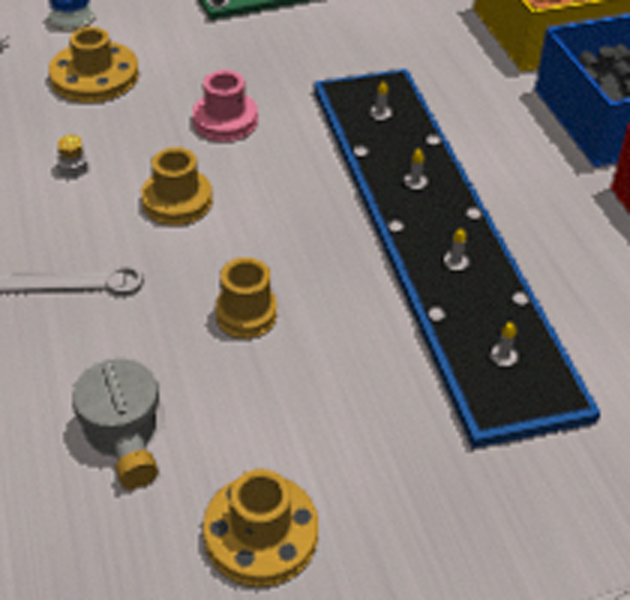

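View pics/c1.png

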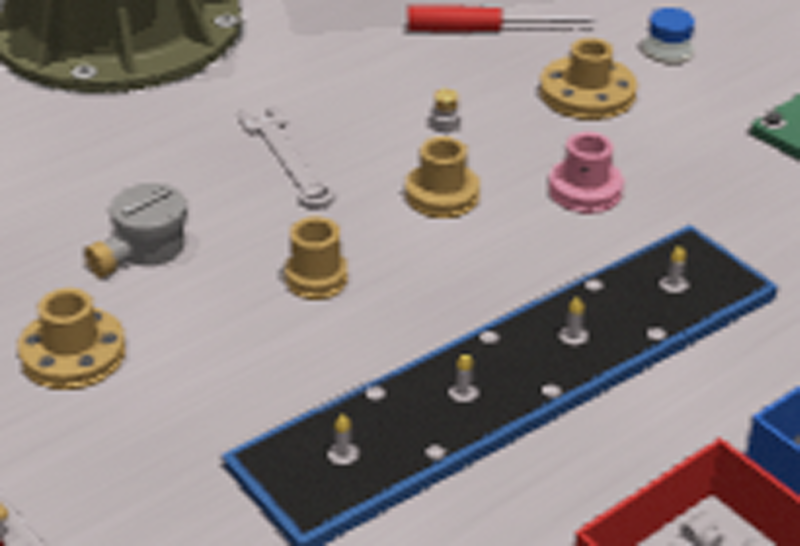

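```bash
cat >h.py <<'E'
import numpy as np,pickle
def ray(c,uv,z):
    K=c["camera_matrix"];R=np.array(c["R"]);t=np.array(c["t"])
    d=R.T@np.linalg.inv(K)@[uv[0],uv[1],1];C=-R.T@t
    return C+d*(z-C[2])/d[2]
E
python3 - <<'E'
from h import *
S=pickle.load(open("pics/side0.pkl","rb"));C=pickle.load(open("pics/scene0.pkl","rb"))
s=lambda p:(230+(p[0]-1)/3,135+(p[1]-1)/3)
c=lambda p:(205+(p[0]-1.45)/3.9,140+(p[1]-1.45)/3.9)
for n,a,b,l,r in[("TL",(90,36),(592,48),49,138),("2",(176,160),(443,149),141,213),("3",(246,270),(315,231),215,276),("4",(262,492),(67,305),203,319)]:
    A=ray(S,s(a),.05);B=ray(C,c(b),.05);D=S["R"]@A+S["t"]
    print(n,A.round(4),B.round(4),"diam",(r-l)/3*D[2]/S["camera_matrix"][0][0])
for a,b in[((384,84),(679,247)),((419,151),(576,298)),((461,230),(466,356)),((511,323),(343,416))]:
    print(ray(S,s(a),.05).round(4),ray(C,c(b),.05).round(4))
for a,b in[((380,113),(674,285)),((415,181),(573,335)),((456,263),(463,393)),((504,358),(342,455))]:
    print(ray(S,s(a),.014).round(4),ray(C,c(b),.014).round(4))
E
```

```text
TL [0.3806 0.291  0.05  ] [0.3808 0.2842 0.05  ] diam 0.09025858354818352
2 [0.4244 0.0757 0.05  ] [0.4232 0.0707 0.05  ] diam 0.06349566350877232
3 [ 0.45   -0.0718  0.05  ] [ 0.4488 -0.0795  0.05  ] diam 0.0482152728840245
4 [ 0.4094 -0.2702  0.05  ] [ 0.4099 -0.2736  0.05  ] diam 0.07577812601647159
[0.6399 0.1331 0.05  ] [0.6373 0.131  0.05  ]
[0.6355 0.0295 0.05  ] [0.6327 0.0258 0.05  ]
[ 0.6316 -0.0753  0.05  ] [ 0.6311 -0.0795  0.05  ]
[ 0.6282 -0.1798  0.05  ] [ 0.6257 -0.1836  0.05  ]
[0.6388 0.1347 0.014 ] [0.6394 0.1293 0.014 ]
[0.6352 0.0302 0.014 ] [0.6336 0.0257 0.014 ]
[ 0.6305 -0.0777  0.014 ] [ 0.6305 -0.0803  0.014 ]
[ 0.6263 -0.1834  0.014 ] [ 0.6261 -0.1855  0.014 ]
```

Sizes by measured disc: the one at (0.381, 0.287) is former_92, (0.424, 0.073) is 64, (0.449, -0.076) is 50 and (0.410, -0.272) is 78. Pegs, from the bender end: (0.638, 0.132) takes 50, (0.634, 0.028) takes 64, (0.631, -0.077) takes 78 and (0.627, -0.182) takes 92. I'll start with 92 and turn the tool to yaw π, so tx = -x, ty = +y and tz = down.

Request:
{"fn": "apply_moves", "kwargs": {"jaw": 0.3, "increments": [{"tz": 0.76,"ty": -0.1,"az": -0.884},{"tz": 0.76,"ty": -0.1,"az": -0.884},{"tz": 0.76,"ty": -0.1,"az": -0.884},{"tz": 0.76,"ty": -0.1,"az": -0.884},{"tz": 0.76,"ty": -0.1,"az": -0.884},{"tx": -0.83,"ty": -1},{"tx": -0.83,"ty": -1},{"tx": -0.83,"ty": -1},{"tx": -0.83,"ty": -1},{"tx": -0.83,"ty": -1},{"tx": -0.83,"ty": -1},{"tx": -0.83,"ty": -1}]}}

```text
schema error: expected keys tx, ty, tz, ax, ay, az
```

```bash
cat >>h.py <<'E'
from scipy.spatial.transform import Rotation as Ro
def wray(c,o,uv,z):
    T=np.array(c["T_tool_cam"]);R=Ro.from_euler("xyz",o["eef_rot"]).as_matrix()
    d=R@T[:3,:3]@np.linalg.inv(c["camera_matrix"])@[uv[0],uv[1],1];C=R@T[:3,3]+o["ee_pos"]
    return C+d*(z-C[2])/d[2]
def shot(name):
    from station import get_obs,camera
    import cv2
    o=get_obs();c=camera("wrist");pickle.dump((c,o),open(f"pics/{name}.pkl","wb"));cv2.imwrite(f"pics/{name}.png",c["pixels"][:,:,::-1])
    print(o["time_s"],o["ee_pos"].round(4),o["eef_rot"].round(4),o["grip_width"])
E
python3 -c "
from h import *;shot('w1')"
```

```text
0.15 [0.207  0.5096 0.4042] [-3.1407 -0.      2.7558] 0.09362390062564022
```

View pics/w1.png

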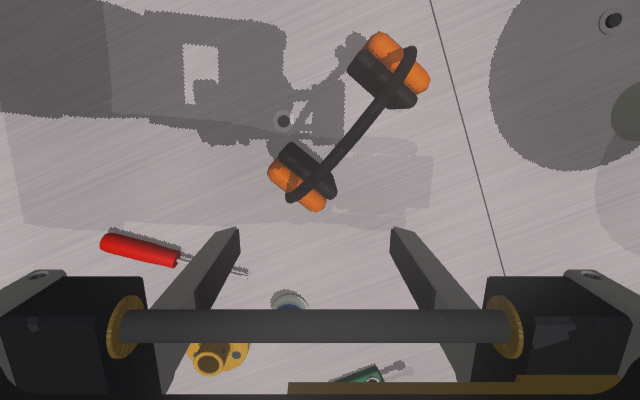

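The move was refused because every row needs all six keys, so the picture still shows the start pose: ear defenders at centre, former_92 at (210,360). I'll resend it.

Request:
{"fn": "apply_moves", "kwargs": {"jaw": 0.3, "increments": [{"tx": 0,"ty": -0.1,"tz": 0.76,"ax": 0,"ay": 0,"az": -0.884},{"tx": 0,"ty": -0.1,"tz": 0.76,"ax": 0,"ay": 0,"az": -0.884},{"tx": 0,"ty": -0.1,"tz": 0.76,"ax": 0,"ay": 0,"az": -0.884},{"tx": 0,"ty": -0.1,"tz": 0.76,"ax": 0,"ay": 0,"az": -0.884},{"tx": 0,"ty": -0.1,"tz": 0.76,"ax": 0,"ay": 0,"az": -0.884},{"tx": -0.83,"ty": -1,"tz": 0,"ax": 0,"ay": 0,"az": 0},{"tx": -0.83,"ty": -1,"tz": 0,"ax": 0,"ay": 0,"az": 0},{"tx": -0.83,"ty": -1,"tz": 0,"ax": 0,"ay": 0,"az": 0},{"tx": -0.83,"ty": -1,"tz": 0,"ax": 0,"ay": 0,"az": 0},{"tx": -0.83,"ty": -1,"tz": 0,"ax": 0,"ay": 0,"az": 0},{"tx": -0.83,"ty": -1,"tz": 0,"ax": 0,"ay": 0,"az": 0},{"tx": -0.83,"ty": -1,"tz": 0,"ax": 0,"ay": 0,"az": 0}]}}

```text
time_s: 1.7
ee_pos: [0.3785, 0.284, 0.2907]
eef_rot: [3.142, 0.0, 3.142]
force: [0.7, 0.7, 0.0]
grip_width: 0.0659
grip_force: 0.0
```

```bash
python3 -c "
from h import *;shot('w2')"
```

```text
1.7 [0.3785 0.284  0.2907] [3.1416 0.     3.1415] 0.06587039187008356
```

View pics/w2.png

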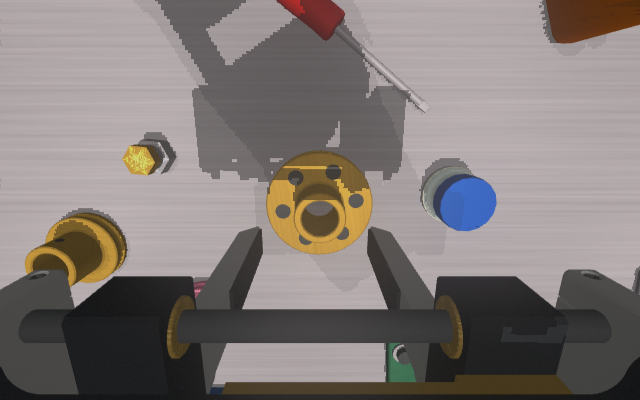

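```bash
python3 -c "
from h import *
c,o=pickle.load(open('pics/w2.pkl','rb'))
print(wray(c,o,(320,219),.05),wray(c,o,(319.5,203),.016),wray(c,o,(50,266),.05))"
```

```text
[0.37927519 0.28743977 0.05      ] [0.37669102 0.28751299 0.016     ] [0.41819956 0.07468784 0.05      ]
```

The hub top is at pixel (320,219), which gives (0.379, 0.2875). That agrees with the first estimate, so I'll descend and grip.

Request:
{"fn": "apply_moves", "kwargs": {"increments": [{"tx": 0,"ty": 0.12,"tz": 0.8,"ax": 0,"ay": 0,"az": 0},{"tx": 0,"ty": 0,"tz": 0.8,"ax": 0,"ay": 0,"az": 0},{"tx": 0,"ty": 0,"tz": 0.5,"ax": 0,"ay": 0,"az": 0},{"tx": 0,"ty": 0,"tz": 0.29,"ax": 0,"ay": 0,"az": 0}]}}

```text
time_s: 2.25
ee_pos: [0.3778, 0.2887, 0.2184]
eef_rot: [-3.141, -0.0, -3.142]
force: [0.2, 0.6, 1.0]
grip_width: 0.066
grip_force: 0.0
```

Request:
{"fn": "apply_moves", "kwargs": {"jaw": 1, "force": 30, "increments": [{"tx": 0,"ty": 0,"tz": 0,"ax": 0,"ay": 0,"az": 0},{"tx": 0,"ty": 0,"tz": 0,"ax": 0,"ay": 0,"az": 0},{"tx": 0,"ty": 0,"tz": 0,"ax": 0,"ay": 0,"az": 0},{"tx": 0,"ty": 0,"tz": 0,"ax": 0,"ay": 0,"az": 0}]}}

```text
time_s: 2.75
ee_pos: [0.3779, 0.2887, 0.2195]
eef_rot: [3.141, 0.001, -3.141]
force: [-1.6, -1.4, 5.6]
grip_width: 0.0398
grip_force: 30.0
```

Request:
{"fn": "apply_moves", "kwargs": {"increments": [{"tx": 0,"ty": 0,"tz": -0.5,"ax": 0,"ay": 0,"az": 0},{"tx": 0,"ty": 0,"tz": -1,"ax": 0,"ay": 0,"az": 0},{"tx": 0,"ty": 0,"tz": -1,"ax": 0,"ay": 0,"az": 0},{"tx": -0.52,"ty": -0.98,"tz": 0,"ax": 0,"ay": 0,"az": 0},{"tx": -0.52,"ty": -0.98,"tz": 0,"ax": 0,"ay": 0,"az": 0},{"tx": -0.52,"ty": -0.98,"tz": 0,"ax": 0,"ay": 0,"az": 0},{"tx": -0.52,"ty": -0.98,"tz": 0,"ax": 0,"ay": 0,"az": 0},{"tx": -0.52,"ty": -0.98,"tz": 0,"ax": 0,"ay": 0,"az": 0},{"tx": -0.52,"ty": -0.98,"tz": 0,"ax": 0,"ay": 0,"az": 0},{"tx": -0.52,"ty": -0.98,"tz": 0,"ax": 0,"ay": 0,"az": 0},{"tx": -0.52,"ty": -0.98,"tz": 0,"ax": 0,"ay": 0,"az": 0}]}}

```text
time_s: 4.12
ee_pos: [0.5029, 0.0524, 0.2946]
eef_rot: [3.141, 0.0, 3.141]
force: [0.6, 0.5, -3.8]
grip_width: 0.0399
grip_force: 30.0
```

Request:
{"fn": "apply_moves", "kwargs": {"increments": [{"tx": -0.52,"ty": -0.98,"tz": 0,"ax": 0,"ay": 0,"az": 0},{"tx": -0.52,"ty": -0.98,"tz": 0,"ax": 0,"ay": 0,"az": 0},{"tx": -0.52,"ty": -0.98,"tz": 0,"ax": 0,"ay": 0,"az": 0},{"tx": -0.52,"ty": -0.98,"tz": 0,"ax": 0,"ay": 0,"az": 0},{"tx": -0.52,"ty": -0.98,"tz": 0,"ax": 0,"ay": 0,"az": 0},{"tx": -0.52,"ty": -0.98,"tz": 0,"ax": 0,"ay": 0,"az": 0},{"tx": -0.52,"ty": -0.98,"tz": 0,"ax": 0,"ay": 0,"az": 0},{"tx": -0.52,"ty": -0.98,"tz": 0,"ax": 0,"ay": 0,"az": 0},{"tx": 0,"ty": 0,"tz": 0,"ax": 0,"ay": 0,"az": 0},{"tx": 0,"ty": 0,"tz": 0,"ax": 0,"ay": 0,"az": 0}]}}

```text
time_s: 5.38
ee_pos: [0.6271, -0.1814, 0.294]
eef_rot: [3.141, -0.001, 3.142]
force: [-0.6, 0.1, -3.7]
grip_width: 0.0395
grip_force: 30.0
```

```bash
python3 -c "
from h import *;shot('w3')
from station import camera
import cv2
a=camera('side');b=camera('scene');pickle.dump((a,b),open('pics/s3.pkl','wb'))
A=cv2.resize(a['pixels'][150:300,310:460,::-1],None,fx=2.6,fy=2.6,interpolation=cv2.INTER_CUBIC)
B=cv2.resize(b['pixels'][170:320,250:400,::-1],None,fx=2.6,fy=2.6,interpolation=cv2.INTER_CUBIC)
cv2.imwrite('pics/s3.png',cv2.hconcat([A,B]))"
```

```text
5.375 [ 0.6271 -0.1814  0.294 ] [ 3.1412e+00 -7.0000e-04  3.1415e+00] 0.039471165650581175
```

View pics/w3.png

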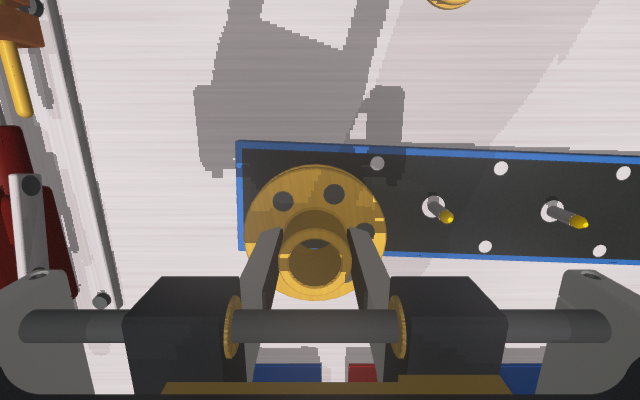

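View pics/s3.png

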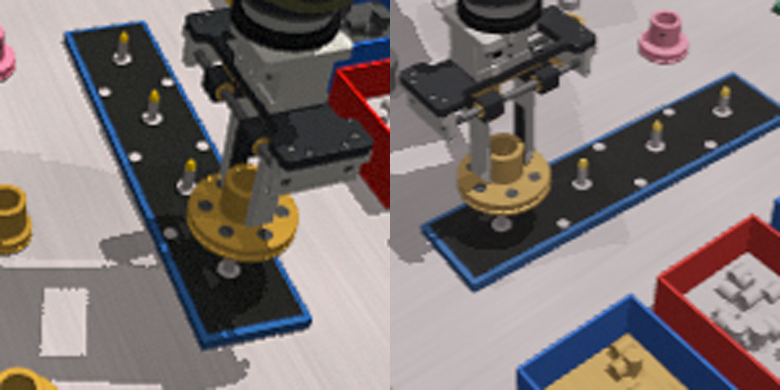

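The wrist view shows the held hub at (315,262), the next peg's tip at (446,217) with its base at (433,207), and the one after at (581,223) and (552,211). I'll extrapolate the row to the hidden peg.

```bash
python3 -c "
from h import *
c,o=pickle.load(open('pics/w3.pkl','rb'))
for p,z in [((446,216),.049),((433,207),.014),((581,223),.049),((552,211),.014),((315,261),.125)]:print(wray(c,o,p,z).round(4))"
```

```text
[ 0.627  -0.0813  0.049 ]
[ 0.6305 -0.0781  0.014 ]
[0.6328 0.0231 0.049 ]
[0.6343 0.027  0.014 ]
[ 0.6262 -0.1816  0.125 ]
```

Request:
{"fn": "apply_moves", "kwargs": {"increments": [{"tx": 0,"ty": -0.06,"tz": 0.5,"ax": 0,"ay": 0,"az": 0},{"tx": 0,"ty": 0,"tz": 0.5,"ax": 0,"ay": 0,"az": 0},{"tx": 0,"ty": 0,"tz": 0.5,"ax": 0,"ay": 0,"az": 0},{"tx": 0,"ty": 0,"tz": 0.3,"ax": 0,"ay": 0,"az": 0},{"tx": 0,"ty": 0,"tz": 0.1,"ax": 0,"ay": 0,"az": 0},{"tx": 0,"ty": 0,"tz": 0,"ax": 0,"ay": 0,"az": 0}]}}

```text
time_s: 6.28
ee_pos: [0.6275, -0.1836, 0.237]
eef_rot: [-3.142, 0.0, 3.141]
force: [0.7, -0.1, -3.9]
grip_width: 0.0396
grip_force: 30.0
```

Request:
{"fn": "apply_moves", "kwargs": {"increments": [{"tx": 0,"ty": 0,"tz": 0.05,"ax": 0,"ay": 0,"az": 0},{"tx": 0,"ty": 0,"tz": 0.05,"ax": 0,"ay": 0,"az": 0},{"tx": 0,"ty": 0,"tz": 0,"ax": 0,"ay": 0,"az": 0}]}}

```text
time_s: 6.65
ee_pos: [0.6274, -0.1836, 0.2339]
eef_rot: [-3.142, -0.0, 3.142]
force: [-1.4, -0.7, -3.1]
grip_width: 0.0394
grip_force: 30.0
```

Request:
{"fn": "apply_moves", "kwargs": {"increments": [{"tx": 0,"ty": 0,"tz": 0.04,"ax": 0,"ay": 0,"az": 0},{"tx": 0,"ty": 0,"tz": 0,"ax": 0,"ay": 0,"az": 0}]}}

```text
time_s: 6.9
ee_pos: [0.6274, -0.1836, 0.2336]
eef_rot: [-3.141, 0.0, 3.142]
force: [-4.8, 1.1, 5.1]
grip_width: 0.0397
grip_force: 30.0
```

Contact at rack height (+5 N), so I'll release, lift and go to former_78.

Request:
{"fn": "apply_moves", "kwargs": {"jaw": 0.35, "increments": [{"tx": 0,"ty": 0,"tz": 0,"ax": 0,"ay": 0,"az": 0},{"tx": 0,"ty": 0,"tz": 0,"ax": 0,"ay": 0,"az": 0},{"tx": 0,"ty": 0,"tz": -0.4,"ax": 0,"ay": 0,"az": 0},{"tx": 0,"ty": 0,"tz": -0.8,"ax": 0,"ay": 0,"az": 0},{"tx": 0,"ty": 0,"tz": -0.8,"ax": 0,"ay": 0,"az": 0}]}}

```text
time_s: 7.52
ee_pos: [0.6274, -0.1836, 0.2943]
eef_rot: [-3.141, 0.001, 3.142]
force: [0.4, 0.2, 0.0]
grip_width: 0.0612
grip_force: 0.0
```

Request:
{"fn": "apply_moves", "kwargs": {"increments": [{"tx": 0.9,"ty": -0.37,"tz": 0,"ax": 0,"ay": 0,"az": 0},{"tx": 0.9,"ty": -0.37,"tz": 0,"ax": 0,"ay": 0,"az": 0},{"tx": 0.9,"ty": -0.37,"tz": 0,"ax": 0,"ay": 0,"az": 0},{"tx": 0.9,"ty": -0.37,"tz": 0,"ax": 0,"ay": 0,"az": 0},{"tx": 0.9,"ty": -0.37,"tz": 0,"ax": 0,"ay": 0,"az": 0},{"tx": 0.9,"ty": -0.37,"tz": 0,"ax": 0,"ay": 0,"az": 0},{"tx": 0.9,"ty": -0.37,"tz": 0,"ax": 0,"ay": 0,"az": 0},{"tx": 0.9,"ty": -0.37,"tz": 0,"ax": 0,"ay": 0,"az": 0},{"tx": 0,"ty": 0,"tz": 0,"ax": 0,"ay": 0,"az": 0}]}}

```text
time_s: 8.65
ee_pos: [0.4105, -0.2729, 0.2937]
eef_rot: [-3.141, 0.001, 3.14]
force: [0.2, -0.7, -0.0]
grip_width: 0.0611
grip_force: 0.0
```

```bash
python3 -c "
from h import *;shot('w4')"
```

```text
8.65 [ 0.4105 -0.2729  0.2937] [-3.1409e+00  8.0000e-04  3.1397e+00] 0.06114224811100057
```

View pics/w4.png

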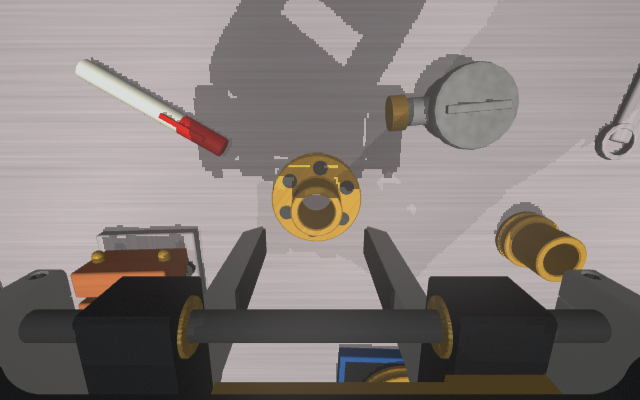

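former_78's hub is at pixel (316,215), centred between the fingers, and the clamp at (130,270) is clear of them. Descend and grip.

Request:
{"fn": "apply_moves", "kwargs": {"increments": [{"tx": 0.05,"ty": 0,"tz": 0.8,"ax": 0,"ay": 0,"az": 0},{"tx": 0,"ty": 0,"tz": 0.8,"ax": 0,"ay": 0,"az": 0},{"tx": 0,"ty": 0,"tz": 0.6,"ax": 0,"ay": 0,"az": 0},{"tx": 0,"ty": 0,"tz": 0.27,"ax": 0,"ay": 0,"az": 0}]}}

```text
time_s: 9.2
ee_pos: [0.4106, -0.272, 0.2181]
eef_rot: [3.141, -0.0, -3.141]
force: [0.5, 0.4, 0.3]
grip_width: 0.0613
grip_force: 0.0
```

Request:
{"fn": "apply_moves", "kwargs": {"jaw": 1, "force": 30, "increments": [{"tx": 0,"ty": 0,"tz": 0,"ax": 0,"ay": 0,"az": 0},{"tx": 0,"ty": 0,"tz": 0,"ax": 0,"ay": 0,"az": 0},{"tx": 0,"ty": 0,"tz": 0,"ax": 0,"ay": 0,"az": 0},{"tx": 0,"ty": 0,"tz": 0,"ax": 0,"ay": 0,"az": 0}]}}

```text
time_s: 9.7
ee_pos: [0.4101, -0.2724, 0.2194]
eef_rot: [-3.141, 0.001, 3.141]
force: [1.6, 2.4, 6.9]
grip_width: 0.0384
grip_force: 30.0
```

Request:
{"fn": "apply_moves", "kwargs": {"increments": [{"tx": 0,"ty": 0,"tz": -0.7,"ax": 0,"ay": 0,"az": 0},{"tx": 0,"ty": 0,"tz": -1,"ax": 0,"ay": 0,"az": 0},{"tx": 0,"ty": 0,"tz": -1,"ax": 0,"ay": 0,"az": 0},{"tx": -0.9,"ty": 0.8,"tz": 0,"ax": 0,"ay": 0,"az": 0},{"tx": -0.9,"ty": 0.8,"tz": 0,"ax": 0,"ay": 0,"az": 0},{"tx": -0.9,"ty": 0.8,"tz": 0,"ax": 0,"ay": 0,"az": 0},{"tx": -0.9,"ty": 0.8,"tz": 0,"ax": 0,"ay": 0,"az": 0},{"tx": -0.9,"ty": 0.8,"tz": 0,"ax": 0,"ay": 0,"az": 0},{"tx": -0.9,"ty": 0.8,"tz": 0,"ax": 0,"ay": 0,"az": 0},{"tx": -0.9,"ty": 0.8,"tz": 0,"ax": 0,"ay": 0,"az": 0},{"tx": -0.95,"ty": 0.8,"tz": 0,"ax": 0,"ay": 0,"az": 0},{"tx": 0,"ty": 0,"tz": 0,"ax": 0,"ay": 0,"az": 0}]}}

```text
time_s: 11.2
ee_pos: [0.6283, -0.0788, 0.2988]
eef_rot: [3.141, -0.001, -3.139]
force: [0.3, 0.3, -4.7]
grip_width: 0.0388
grip_force: 30.0
```

```bash
python3 -c "
from h import *;shot('w5')"
```

```text
11.2 [ 0.6283 -0.0788  0.2988] [ 3.1413e+00 -9.0000e-04 -3.1395e+00] 0.03876943472270935
```

View pics/w5.png

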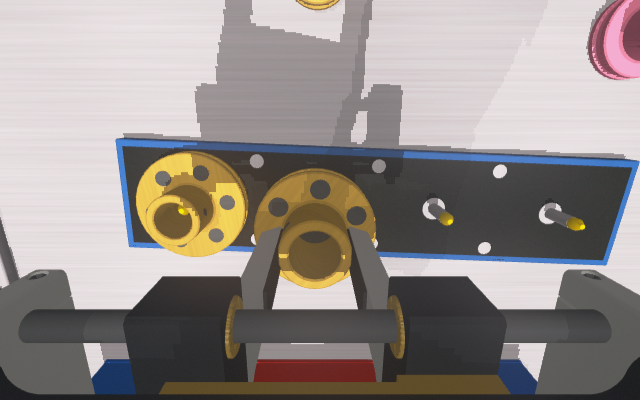

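former_92 sits flat on the end peg: hub at (173,219), with the peg tip inside its bore at (184,211). former_78 is held with its hub at (315,255), above peg 3. Lowering.

Request:
{"fn": "apply_moves", "kwargs": {"increments": [{"tx": 0,"ty": -0.03,"tz": 0.5,"ax": 0,"ay": 0,"az": 0},{"tx": 0,"ty": 0,"tz": 0.5,"ax": 0,"ay": 0,"az": 0},{"tx": 0,"ty": 0,"tz": 0.5,"ax": 0,"ay": 0,"az": 0},{"tx": 0,"ty": 0,"tz": 0.4,"ax": 0,"ay": 0,"az": 0},{"tx": 0,"ty": 0,"tz": 0.15,"ax": 0,"ay": 0,"az": 0},{"tx": 0,"ty": 0,"tz": 0.06,"ax": 0,"ay": 0,"az": 0},{"tx": 0,"ty": 0,"tz": 0,"ax": 0,"ay": 0,"az": 0}]}}

```text
time_s: 12.12
ee_pos: [0.6275, -0.0813, 0.2367]
eef_rot: [-3.141, 0.001, -3.142]
force: [0.2, 0.5, -3.4]
grip_width: 0.0387
grip_force: 30.0
```

Request:
{"fn": "apply_moves", "kwargs": {"increments": [{"tx": 0,"ty": 0,"tz": 0.04,"ax": 0,"ay": 0,"az": 0},{"tx": 0,"ty": 0,"tz": 0,"ax": 0,"ay": 0,"az": 0}]}}

```text
time_s: 12.38
ee_pos: [0.6274, -0.0813, 0.2353]
eef_rot: [-3.142, 0.0, 3.142]
force: [1.2, 0.1, -4.4]
grip_width: 0.0388
grip_force: 30.0
```

Request:
{"fn": "apply_moves", "kwargs": {"increments": [{"tx": 0,"ty": 0,"tz": 0.04,"ax": 0,"ay": 0,"az": 0},{"tx": 0,"ty": 0,"tz": 0.03,"ax": 0,"ay": 0,"az": 0},{"tx": 0,"ty": 0,"tz": 0,"ax": 0,"ay": 0,"az": 0}]}}

```text
time_s: 12.75
ee_pos: [0.6274, -0.0813, 0.2334]
eef_rot: [-3.142, 0.0, 3.141]
force: [-3.8, 0.7, 1.9]
grip_width: 0.0388
grip_force: 30.0
```

Request:
{"fn": "apply_moves", "kwargs": {"jaw": 0.35, "increments": [{"tx": 0,"ty": 0,"tz": 0,"ax": 0,"ay": 0,"az": 0},{"tx": 0,"ty": 0,"tz": 0,"ax": 0,"ay": 0,"az": 0},{"tx": 0,"ty": 0,"tz": -0.4,"ax": 0,"ay": 0,"az": 0},{"tx": 0,"ty": 0,"tz": -0.8,"ax": 0,"ay": 0,"az": 0},{"tx": 0,"ty": 0,"tz": -0.8,"ax": 0,"ay": 0,"az": 0}]}}

```text
time_s: 13.38
ee_pos: [0.6274, -0.0813, 0.2946]
eef_rot: [-3.141, 0.001, 3.141]
force: [0.4, -0.1, 0.0]
grip_width: 0.0611
grip_force: 0.0
```

Request:
{"fn": "apply_moves", "kwargs": {"increments": [{"tx": 0.98,"ty": 0.74,"tz": 0,"ax": 0,"ay": 0,"az": 0},{"tx": 0.98,"ty": 0.74,"tz": 0,"ax": 0,"ay": 0,"az": 0},{"tx": 0.98,"ty": 0.74,"tz": 0,"ax": 0,"ay": 0,"az": 0},{"tx": 0.98,"ty": 0.74,"tz": 0,"ax": 0,"ay": 0,"az": 0},{"tx": 0.98,"ty": 0.74,"tz": 0,"ax": 0,"ay": 0,"az": 0},{"tx": 0.98,"ty": 0.74,"tz": 0,"ax": 0,"ay": 0,"az": 0},{"tx": 0.98,"ty": 0.74,"tz": 0,"ax": 0,"ay": 0,"az": 0},{"tx": 0,"ty": 0,"tz": 0,"ax": 0,"ay": 0,"az": 0}]}}

```text
time_s: 14.38
ee_pos: [0.4206, 0.075, 0.294]
eef_rot: [3.141, 0.001, -3.14]
force: [1.4, -0.6, -0.5]
grip_width: 0.0611
grip_force: 0.0
```

```bash
python3 -c "
from h import *;shot('w6')"
```

```text
14.375 [0.4206 0.075  0.294 ] [ 3.1414e+00  1.2000e-03 -3.1399e+00] 0.06112838661947493
```

View pics/w6.png

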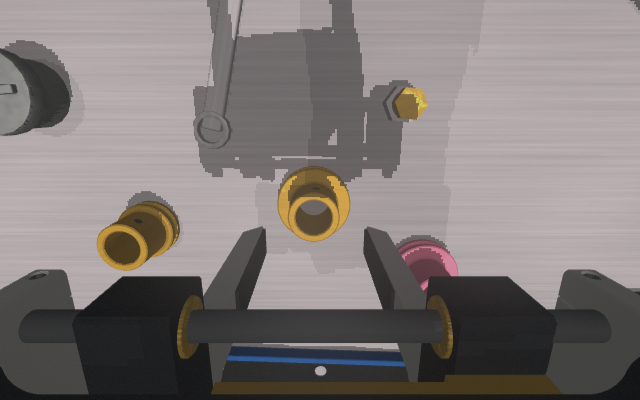

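former_64's hub is at pixel (314,216), centred. The pink one at (425,265) is about 25 mm clear of the right finger.

Request:
{"fn": "apply_moves", "kwargs": {"increments": [{"tx": 0.04,"ty": -0.03,"tz": 0.8,"ax": 0,"ay": 0,"az": 0},{"tx": 0,"ty": 0,"tz": 0.8,"ax": 0,"ay": 0,"az": 0},{"tx": 0,"ty": 0,"tz": 0.6,"ax": 0,"ay": 0,"az": 0},{"tx": 0,"ty": 0,"tz": 0.27,"ax": 0,"ay": 0,"az": 0}]}}

```text
time_s: 14.92
ee_pos: [0.4211, 0.0727, 0.2184]
eef_rot: [-3.141, -0.0, 3.141]
force: [-0.4, 0.1, 0.6]
grip_width: 0.0612
grip_force: 0.0
```

Request:
{"fn": "apply_moves", "kwargs": {"jaw": 1, "force": 30, "increments": [{"tx": 0,"ty": 0,"tz": 0,"ax": 0,"ay": 0,"az": 0},{"tx": 0,"ty": 0,"tz": 0,"ax": 0,"ay": 0,"az": 0},{"tx": 0,"ty": 0,"tz": 0,"ax": 0,"ay": 0,"az": 0},{"tx": 0,"ty": 0,"tz": 0,"ax": 0,"ay": 0,"az": 0}]}}

```text
time_s: 15.42
ee_pos: [0.4207, 0.0732, 0.2196]
eef_rot: [3.142, 0.001, -3.142]
force: [0.5, -0.9, 5.6]
grip_width: 0.0397
grip_force: 30.0
```

```bash
python3 -c "
from h import *
for n,p,z in [('w6',(313.5,216),.05),('w6',(122,246),.05),('w4',(315.5,215),.05),('w4',(562,257),.05),('w5',(445,218),.049),('w5',(433,208),.014),('w5',(579,224),.049),('w5',(550,213),.014)]:
  c,o=pickle.load(open('pics/%s.pkl'%n,'rb'));print(n,wray(c,o,p,z).round(4))"
```

```text
w6 [0.4204 0.0736 0.05  ]
w6 [ 0.4453 -0.0768  0.05  ]
w4 [ 0.4093 -0.273   0.05  ]
w4 [ 0.4448 -0.0787  0.05  ]
w5 [0.6311 0.0228 0.049 ]
w5 [0.6338 0.0265 0.014 ]
w5 [0.636  0.1287 0.049 ]
w5 [0.6384 0.132  0.014 ]
```

Request:
{"fn": "apply_moves", "kwargs": {"increments": [{"tx": 0,"ty": 0,"tz": -0.7,"ax": 0,"ay": 0,"az": 0},{"tx": 0,"ty": 0,"tz": -1,"ax": 0,"ay": 0,"az": 0},{"tx": 0,"ty": 0,"tz": -1,"ax": 0,"ay": 0,"az": 0},{"tx": -0.89,"ty": -0.2,"tz": 0,"ax": 0,"ay": 0,"az": 0},{"tx": -0.89,"ty": -0.2,"tz": 0,"ax": 0,"ay": 0,"az": 0},{"tx": -0.89,"ty": -0.2,"tz": 0,"ax": 0,"ay": 0,"az": 0},{"tx": -0.89,"ty": -0.2,"tz": 0,"ax": 0,"ay": 0,"az": 0},{"tx": -0.89,"ty": -0.2,"tz": 0,"ax": 0,"ay": 0,"az": 0},{"tx": -0.89,"ty": -0.2,"tz": 0,"ax": 0,"ay": 0,"az": 0},{"tx": -0.89,"ty": -0.2,"tz": 0,"ax": 0,"ay": 0,"az": 0},{"tx": -0.89,"ty": -0.2,"tz": 0,"ax": 0,"ay": 0,"az": 0},{"tx": 0,"ty": 0,"tz": 0,"ax": 0,"ay": 0,"az": 0}]}}

```text
time_s: 16.92
ee_pos: [0.6347, 0.0248, 0.2991]
eef_rot: [3.142, -0.001, 3.141]
force: [-0.4, -0.2, -3.1]
grip_width: 0.04
grip_force: 30.0
```

```bash
python3 -c "
from h import *;shot('w7')"
```

```text
16.925 [0.6347 0.0248 0.2991] [ 3.1416e+00 -1.0000e-03  3.1410e+00] 0.039976632046823286
```

View pics/w7.png

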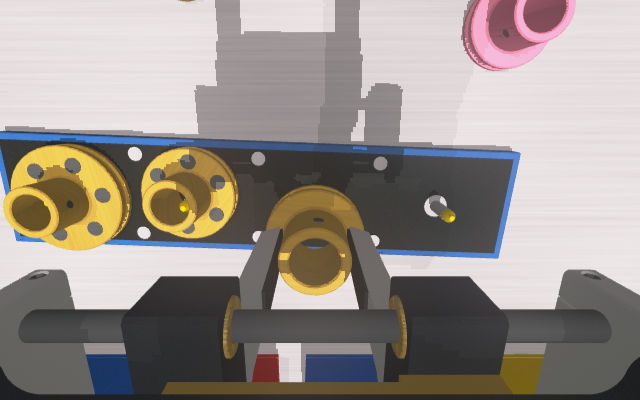

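The view shows 92 and 78 seated, with 64 held (hub at (314,262)) over peg 3 from the far end and the last peg's tip at (447,216). Lowering.

Request:
{"fn": "apply_moves", "kwargs": {"increments": [{"tx": 0.04,"ty": 0,"tz": 0.5,"ax": 0,"ay": 0,"az": 0},{"tx": 0,"ty": 0,"tz": 0.5,"ax": 0,"ay": 0,"az": 0},{"tx": 0,"ty": 0,"tz": 0.5,"ax": 0,"ay": 0,"az": 0},{"tx": 0,"ty": 0,"tz": 0.4,"ax": 0,"ay": 0,"az": 0},{"tx": 0,"ty": 0,"tz": 0.15,"ax": 0,"ay": 0,"az": 0},{"tx": 0,"ty": 0,"tz": 0.08,"ax": 0,"ay": 0,"az": 0},{"tx": 0,"ty": 0,"tz": 0.04,"ax": 0,"ay": 0,"az": 0},{"tx": 0,"ty": 0,"tz": 0,"ax": 0,"ay": 0,"az": 0}]}}

```text
time_s: 17.98
ee_pos: [0.6329, 0.0252, 0.2351]
eef_rot: [-3.142, 0.0, 3.142]
force: [0.1, -0.7, -3.0]
grip_width: 0.0398
grip_force: 30.0
```

Request:
{"fn": "apply_moves", "kwargs": {"increments": [{"tx": 0,"ty": 0,"tz": 0.04,"ax": 0,"ay": 0,"az": 0},{"tx": 0,"ty": 0,"tz": 0,"ax": 0,"ay": 0,"az": 0}]}}

```text
time_s: 18.23
ee_pos: [0.6328, 0.0252, 0.2337]
eef_rot: [-3.142, 0.0, 3.142]
force: [-0.3, -0.4, -2.6]
grip_width: 0.0398
grip_force: 30.0
```

Request:
{"fn": "apply_moves", "kwargs": {"increments": [{"tx": 0,"ty": 0,"tz": 0.04,"ax": 0,"ay": 0,"az": 0},{"tx": 0,"ty": 0,"tz": 0,"ax": 0,"ay": 0,"az": 0}]}}

```text
time_s: 18.48
ee_pos: [0.6328, 0.0252, 0.2336]
eef_rot: [-3.142, 0.0, 3.142]
force: [-6.3, -1.2, 9.2]
grip_width: 0.04
grip_force: 30.0
```

Contact, so I'll release and go to former_50.

Request:
{"fn": "apply_moves", "kwargs": {"jaw": 0.35, "increments": [{"tx": 0,"ty": 0,"tz": 0,"ax": 0,"ay": 0,"az": 0},{"tx": 0,"ty": 0,"tz": 0,"ax": 0,"ay": 0,"az": 0},{"tx": 0,"ty": 0,"tz": -0.4,"ax": 0,"ay": 0,"az": 0},{"tx": 0,"ty": 0,"tz": -0.8,"ax": 0,"ay": 0,"az": 0},{"tx": 0,"ty": 0,"tz": -0.8,"ax": 0,"ay": 0,"az": 0}]}}

```text
time_s: 19.1
ee_pos: [0.6328, 0.0252, 0.294]
eef_rot: [-3.142, 0.001, 3.142]
force: [-0.2, -0.4, 0.0]
grip_width: 0.0612
grip_force: 0.0
```

Request:
{"fn": "apply_moves", "kwargs": {"increments": [{"tx": 0.89,"ty": -0.49,"tz": 0,"ax": 0,"ay": 0,"az": 0},{"tx": 0.89,"ty": -0.49,"tz": 0,"ax": 0,"ay": 0,"az": 0},{"tx": 0.89,"ty": -0.49,"tz": 0,"ax": 0,"ay": 0,"az": 0},{"tx": 0.89,"ty": -0.49,"tz": 0,"ax": 0,"ay": 0,"az": 0},{"tx": 0.89,"ty": -0.49,"tz": 0,"ax": 0,"ay": 0,"az": 0},{"tx": 0.89,"ty": -0.49,"tz": 0,"ax": 0,"ay": 0,"az": 0},{"tx": 0.89,"ty": -0.49,"tz": 0,"ax": 0,"ay": 0,"az": 0},{"tx": 0,"ty": 0,"tz": 0,"ax": 0,"ay": 0,"az": 0}]}}

```text
time_s: 20.1
ee_pos: [0.445, -0.0783, 0.2934]
eef_rot: [-3.141, 0.001, 3.14]
force: [-0.3, -0.1, 0.6]
grip_width: 0.0611
grip_force: 0.0
```

```bash
python3 -c "
from h import *;shot('w8')"
```

```text
20.1 [ 0.445  -0.0783  0.2934] [-3.1412e+00  1.0000e-03  3.1401e+00] 0.06107625467029111
```

View pics/w8.png

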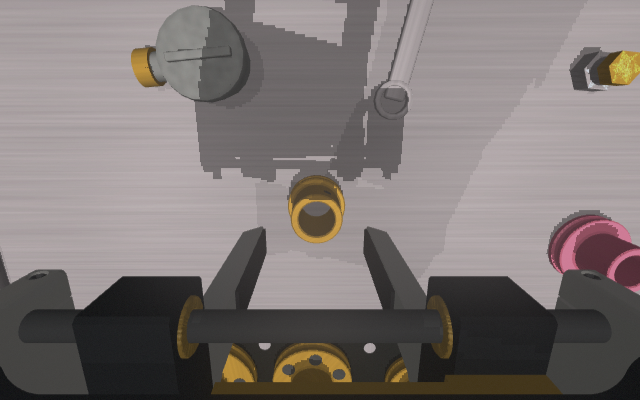

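former_50's hub is at (316,219), centred. Descend and grip.

Request:
{"fn": "apply_moves", "kwargs": {"increments": [{"tx": 0,"ty": 0,"tz": 0.8,"ax": 0,"ay": 0,"az": 0},{"tx": 0,"ty": 0,"tz": 0.8,"ax": 0,"ay": 0,"az": 0},{"tx": 0,"ty": 0,"tz": 0.6,"ax": 0,"ay": 0,"az": 0},{"tx": 0,"ty": 0,"tz": 0.27,"ax": 0,"ay": 0,"az": 0}]}}

```text
time_s: 20.65
ee_pos: [0.4465, -0.0773, 0.2178]
eef_rot: [3.141, -0.001, -3.141]
force: [0.2, -1.1, -0.1]
grip_width: 0.0608
grip_force: 0.0
```

Request:
{"fn": "apply_moves", "kwargs": {"jaw": 1, "force": 30, "increments": [{"tx": 0,"ty": 0,"tz": 0,"ax": 0,"ay": 0,"az": 0},{"tx": 0,"ty": 0,"tz": 0,"ax": 0,"ay": 0,"az": 0},{"tx": 0,"ty": 0,"tz": 0,"ax": 0,"ay": 0,"az": 0},{"tx": 0,"ty": 0,"tz": 0,"ax": 0,"ay": 0,"az": 0}]}}

```text
time_s: 21.15
ee_pos: [0.4461, -0.0777, 0.219]
eef_rot: [-3.141, 0.001, 3.141]
force: [0.1, 1.1, 6.5]
grip_width: 0.0393
grip_force: 30.0
```

```bash
python3 -c "
from h import *
for n,p,z in [('w8',(316.5,219),.05),('w7',(447,216),.049),('w7',(435,207),.014)]:
  c,o=pickle.load(open('pics/%s.pkl'%n,'rb'));print(n,wray(c,o,p,z).round(4))"
```

```text
w8 [ 0.447  -0.0775  0.05  ]
w7 [0.6362 0.1278 0.049 ]
w7 [0.6396 0.1318 0.014 ]
```

Request:
{"fn": "apply_moves", "kwargs": {"increments": [{"tx": 0,"ty": 0,"tz": -0.7,"ax": 0,"ay": 0,"az": 0},{"tx": 0,"ty": 0,"tz": -1,"ax": 0,"ay": 0,"az": 0},{"tx": 0,"ty": 0,"tz": -1,"ax": 0,"ay": 0,"az": 0},{"tx": -0.8,"ty": 0.87,"tz": 0,"ax": 0,"ay": 0,"az": 0},{"tx": -0.8,"ty": 0.87,"tz": 0,"ax": 0,"ay": 0,"az": 0},{"tx": -0.8,"ty": 0.87,"tz": 0,"ax": 0,"ay": 0,"az": 0},{"tx": -0.8,"ty": 0.87,"tz": 0,"ax": 0,"ay": 0,"az": 0},{"tx": -0.8,"ty": 0.87,"tz": 0,"ax": 0,"ay": 0,"az": 0},{"tx": -0.8,"ty": 0.87,"tz": 0,"ax": 0,"ay": 0,"az": 0},{"tx": -0.8,"ty": 0.87,"tz": 0,"ax": 0,"ay": 0,"az": 0},{"tx": -0.8,"ty": 0.87,"tz": 0,"ax": 0,"ay": 0,"az": 0},{"tx": 0,"ty": 0,"tz": 0,"ax": 0,"ay": 0,"az": 0}]}}

```text
time_s: 22.65
ee_pos: [0.6384, 0.1326, 0.2985]
eef_rot: [-3.142, -0.001, -3.14]
force: [-0.7, 0.3, -1.9]
grip_width: 0.0393
grip_force: 30.0
```

Request:
{"fn": "apply_moves", "kwargs": {"increments": [{"tx": 0,"ty": -0.03,"tz": 0.5,"ax": 0,"ay": 0,"az": 0},{"tx": 0,"ty": 0,"tz": 0.5,"ax": 0,"ay": 0,"az": 0},{"tx": 0,"ty": 0,"tz": 0.5,"ax": 0,"ay": 0,"az": 0},{"tx": 0,"ty": 0,"tz": 0.4,"ax": 0,"ay": 0,"az": 0},{"tx": 0,"ty": 0,"tz": 0.15,"ax": 0,"ay": 0,"az": 0},{"tx": 0,"ty": 0,"tz": 0.08,"ax": 0,"ay": 0,"az": 0},{"tx": 0,"ty": 0,"tz": 0.04,"ax": 0,"ay": 0,"az": 0},{"tx": 0,"ty": 0,"tz": 0,"ax": 0,"ay": 0,"az": 0}]}}

```text
time_s: 23.65
ee_pos: [0.638, 0.1303, 0.2345]
eef_rot: [3.142, 0.0, 3.142]
force: [0.5, 0.2, -1.4]
grip_width: 0.0395
grip_force: 30.0
```

Request:
{"fn": "apply_moves", "kwargs": {"increments": [{"tx": 0,"ty": 0,"tz": 0.04,"ax": 0,"ay": 0,"az": 0},{"tx": 0,"ty": 0,"tz": 0,"ax": 0,"ay": 0,"az": 0}]}}

```text
time_s: 23.9
ee_pos: [0.6379, 0.1302, 0.2331]
eef_rot: [3.142, 0.0, 3.142]
force: [-0.4, 0.0, -1.6]
grip_width: 0.0398
grip_force: 30.0
```

Request:
{"fn": "apply_moves", "kwargs": {"increments": [{"tx": 0,"ty": 0,"tz": 0.03,"ax": 0,"ay": 0,"az": 0},{"tx": 0,"ty": 0,"tz": 0,"ax": 0,"ay": 0,"az": 0}]}}

```text
time_s: 24.15
ee_pos: [0.6379, 0.1302, 0.2331]
eef_rot: [3.142, 0.0, 3.142]
force: [-4.4, 0.4, 6.2]
grip_width: 0.0393
grip_force: 30.0
```

Contact, so I'll release, lift well clear, and back off toward the robot for the final look.

Request:
{"fn": "apply_moves", "kwargs": {"jaw": 0.35, "increments": [{"tx": 0,"ty": 0,"tz": 0,"ax": 0,"ay": 0,"az": 0},{"tx": 0,"ty": 0,"tz": 0,"ax": 0,"ay": 0,"az": 0},{"tx": 0,"ty": 0,"tz": -0.4,"ax": 0,"ay": 0,"az": 0},{"tx": 0,"ty": 0,"tz": -1,"ax": 0,"ay": 0,"az": 0},{"tx": 0,"ty": 0,"tz": -1,"ax": 0,"ay": 0,"az": 0},{"tx": 0.8,"ty": 0.5,"tz": -1,"ax": 0,"ay": 0,"az": 0},{"tx": 1,"ty": 0.5,"tz": -1,"ax": 0,"ay": 0,"az": 0},{"tx": 1,"ty": 0.5,"tz": -1,"ax": 0,"ay": 0,"az": 0},{"tx": 1,"ty": 0.5,"tz": 0,"ax": 0,"ay": 0,"az": 0},{"tx": 1,"ty": 0.5,"tz": 0,"ax": 0,"ay": 0,"az": 0},{"tx": 0,"ty": 0,"tz": 0,"ax": 0,"ay": 0,"az": 0},{"tx": 0,"ty": 0,"tz": 0,"ax": 0,"ay": 0,"az": 0}]}}

```text
time_s: 25.65
ee_pos: [0.4943, 0.205, 0.3948]
eef_rot: [3.141, 0.001, 3.142]
force: [0.4, 0.3, 0.3]
grip_width: 0.0613
grip_force: 0.0
```

```bash
python3 -c "
from station import camera
import cv2
a=camera('side');b=camera('scene')
A=cv2.resize(a['pixels'][135:300,310:450,::-1],None,fx=2.8,fy=2.8,interpolation=cv2.INTER_CUBIC)
B=cv2.resize(b['pixels'][150:315,255:395+5-5,::-1],None,fx=2.8,fy=2.8,interpolation=cv2.INTER_CUBIC)
cv2.imwrite('pics/f.png',cv2.hconcat([A,B]))"
```

```text
(no output)
```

View pics/f.png

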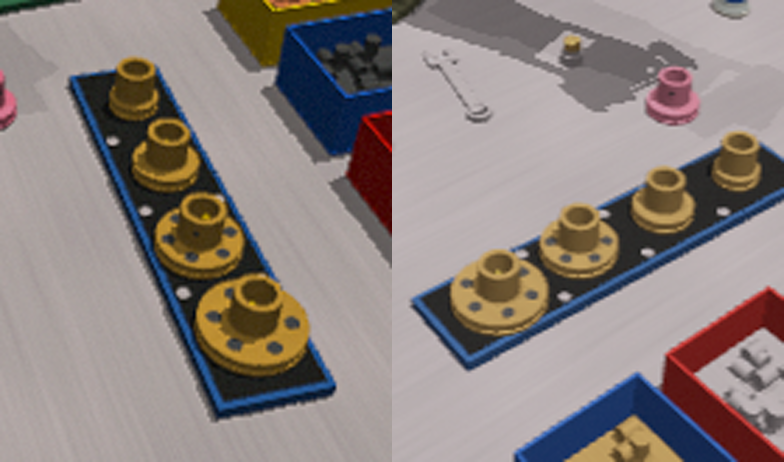

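All four lie flat on the rack in size order. The smallest is at the bender end (side crop (135,85)) and the largest at the far end (255,325), and the arm is clear of everything.

```bash
python3 -c "
from station import hand_in
print(hand_in())"
```

```text
the job is handed in; nothing more can be done
None
```

All four formers are on the rack pegs in size order, smallest nearest the bender, hub up and flat; I handed the job in at about 26 s on the robot's clock, with the arm clear.

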